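# Turn the swivel hook home over the drip tray and hang up the oil dipper

### The arm

A 7-joint arm with a two-finger parallel gripper is mounted at the origin on the work surface. World frame = base frame: x ahead of the robot, y to its left, z up, the work surface at z = 0. Lengths are in m, angles in rad, forces in N, time in s.
With the tool pointing down it reaches from about 0.4 to 0.85 m from the base axis. Payload 10.4 kg.
Tool frame: the origin (TCP) lies midway between the tips of the shut fingers; the grasp point (between the pads) lies 19 mm behind it; z points along the fingers, y is the direction in which the jaws open and shut (so a half turn about z gives the same grasp; the last joint's range is limited). The gripper opens to 87 mm and grips with 3 to 60 N. Pads are 19 mm wide; open, the fingers measure 117 mm over their backs; the gripper's body (75 mm by 190 mm) begins 51 mm behind the grasp point.
Start: joints at [-1.266, 0.332, -0.065, 1.46, 0.022, 1.35, -0.088], TCP at [0.201, 0.592, 0.223] pointing down, gripper open.
Joint ranges: [-2.6, 2.6], [-0.5, 2.12], [-1.47, 1.34], [0.16, 2.42], [-1.27, 4.41], [0.06, 2.06], [-2.6, 2.6]. Speed limits (rad/s): [2.22, 2.22, 2.79, 2.79, 3.14, 3.14, 3.14].

### API

Orientations are given as a unit quaternion [x, y, z, w].
In Python, from rig import manip gives the robot as it stands.
- The arm moves only by the tool apply_moves, never from a script. Its argument "rows" is a list that holds one entry, the list of rows, each a list of 7 numbers: the turn, a rotation vector about the world's x, y, z scaled (see below), then the shift along the world's x, y, z scaled (see below), then the opening, from 0 (shut) to 1 (fully open). A call has 1 to 12 rows; each row shifts and turns the commanded pose from where the row before left it; what a row does not reach is not made up. The controller multiplies each number of a shift by 2.5 cm and each number of a turn by 4 degrees. A row lasts 1/12 s, in which the tool goes at most 41.7 mm and 7.16 degrees, less where a joint would pass 70% of its speed; a pose out of reach is approached as far as the arm can. A call with a number of a shift or a turn outside -1 to 1 is refused whole. A call with a gripper value outside its range is refused whole. The fingers move at their own pace and stop on an object; the grip force is fixed at half the most. Time passes only in rows, so rows that do not move let the fingers close. It gives the time, the measured TCP pose, the force and the opening at its end, in the units of the state.
- manip.state(): the state, without advancing time (a new reading comes with each control period).
- manip.capture(name): name is "scene" or "top"; returns (picture, depth): 480x640x3 uint8, red, green, blue; 480x640 float32, m along the optical axis (not along the pixel's ray), 0 where there is no reading.
- manip.camera_model(name): a dict with "camera_matrix" (3x3 intrinsics, pixels), "xyz" and "attitude" of the camera in the world. Camera axes: x right, y up, looking along -z (the intrinsics and any distortion apply to the point x, -y, -z); pixel columns grow to the right and rows downward; lengths in m; the calibration is good to about 2 mm. A picture is of the moment at which its call begins. camera_model takes no time and is no camera call.
- manip.job_done(): hands the job in, once; it reports no verdict.
The state is a dict: "time_s": time; "joint_positions": joint angles; "qd": joint speeds; "tau": joint torques, N m; "position": TCP position; "ee_rot": TCP orientation; "wrist_force": force on the tool from outside, world axes, zero at the start; "ft_torque": the same for the moment, N m; "width": finger opening in m.
Only numpy, scipy, OpenCV 4.12 (cv2) and the standard library are available. Lean on these libraries where they do the work, as an engineer would, in place of code of your own. Each camera call takes 0.05 s, during which the arm holds its last target. There are 200 camera calls.

### The job

First swing the drip stand's swivel hook round, anticlockwise seen from above, until it snaps past its spring catch and rests against the stop; the catch may be clamped at various angles, so feel for it, push no harder than needed, and let go. Then hang the standing dipper gently on the hook arm by the wire bail under its black grip, so that it hangs still and upright with the hook still in its catch. Leave the cups and the glass where they are.

Things in the scene. Friction and masses are not known exactly. Their poses are not given: they have to be found in the camera images.
- swivel_axis (a point): on the hook's vertical turning axis, at arm height (175 mm), atop a fixed 18 mm post; axes are the stand's, -x its front. Hub: radius 16 mm, top 6 mm above this. Dark collar below it, with catch and stop at the back: within 47 mm of the axis, from 34 mm below to level. It is clamped so that the home hook faces the stand's front within 0.7 rad either way, any angle alike, not measured
- hook_seat (a point): point on the centreline of the straight, level hook arm (steel bar 7 mm thick), 55 mm out from the turning axis; x points outward along the arm, z up. Friction about 1 N here; the hook stays where it is left. It starts 1.45 to 2 rad clockwise (from above) of the stand's front. With more than 25 N of push from the robot it counts as damaged
- hook_tip (a point): the bend where the arm ends, 72 mm out from the axis, on the arm's centreline; the end turns up here (top 18.5 mm higher, outermost 80.5 mm from the axis)
- catch (a joint): m the spring plunger is pushed back: 0 free, 0.004 as the hook's nose goes over it, about 0.0023 with the hook home, held between catch and rigid stop. Readings are noisy: feel for it. At hook_seat it resists with 7 to 10 N; from first touch to tipping over is about 18 mm of travel there, to the stop about 28 mm; the hook then stays by itself
- drip_tray (a point): centre of the floor of the stand's fixed drip tray, 130 x 150 mm, rim 14 mm high, on the counter in front of the post
- dipper_grip (a point): centre of the dipper's upright black grip, 10 (x) by 28 (y) by 34 mm (z), 130 mm above the dipper's underside; take it from above, fingers closing along its y. Steel dipper, 105 to 170 g, 147 mm tall, standing on the counter; a half turn makes no difference
- dipper_eye (a point): in the bail's peak, 28 mm straight below dipper_grip, same axes; lies on the arm's centreline when hung. Bail: 6 mm wires rise from the cup's sides (y = +-22 mm) to 95 mm above the underside, then slope to a peak at 110 mm. Cup: 44 mm wide, 35 mm tall. The hook passes along x through the window between cup and bail
- paper_cup1: bystander: empty paper cup, 68 mm wide, 80 mm tall, standing; origin under its centre
- paper_cup2: bystander: a second such paper cup
- tasting_glass: bystander: dark red tasting glass, 68 mm wide, 62 mm tall, standing; origin under its centre
Things that resemble listed ones, but are neither listed nor needed, are in the scene too. There is more than one size of the part that bears dipper_grip; the job needs the smaller.

How it is judged:
By the outcome, as a careful person would: the job done as asked, in the order asked, and still so for the second after the job is handed in, with the robot touching nothing.
It also fails if it takes over 72 s, if anything falls off the work surface, if the arm or the gripper's body presses on something with over 40 N, if the wrist force passes 120 N, or if a joint passes its speed limit or range.

## Working session

There is one attempt and no reset: what is moved stays moved. The work goes in short steps, Python scripts to look and compute and a tool call to move; the robot and the scene stay as the last step left them, time stands still between calls to the robot, and variables do not carry over. Pictures are saved under pics/ and viewed, about 8 in all and at most 12, crops included, and the job is handed in when it is done.

Besides the shell and the picture viewer there is one more tool, called after "Call:" by a JSON object that holds its "op" and its "data", one argument or row to a line. apply_moves: Moves the arm, as the interface text tells. Shifts and turns lie within -1 to 1; 1 stands for 2.5 cm of shift or 4 degrees of turn. Its arguments: {"type":"object","properties":{"rows":{"type":"array","items":{"type":"array","items":{"type":"array","items":{"type":"number"}}}}},"required":["rows"]}

```bash
mkdir -p pics; cat > h.py <<'E'
import numpy as np,cv2
from scipy.spatial.transform import Rotation as R
from rig import manip
def snap(n,f):
    p,d=manip.capture(n); cv2.imwrite(f'pics/{f}.png',p[:,:,::-1]); np.save(f'pics/{f}.npy',d); return p,d
def cam(n):
    m=manip.camera_model(n); return np.array(m['camera_matrix']),np.array(m['xyz']),np.array(m['attitude']),m
def rot(a): return R.from_quat(a).as_matrix() if a.size==4 else a
def cloud(n,d):
    K,t,a,_=cam(n); v,u=np.mgrid[:480,:640]
    P=np.stack([(u-K[0,2])/K[0,0]*d,-(v-K[1,2])/K[1,1]*d,-d],-1)
    return P@rot(a).T+t
def ray(n,u,v,z):
    K,t,a,_=cam(n); r=rot(a)@np.array([(u-K[0,2])/K[0,0],-(v-K[1,2])/K[1,1],-1]); return t+r*(z-t[2])/r[2]
def proj(n,p):
    K,t,a,_=cam(n); q=rot(a).T@(np.array(p)-t); return K[0,0]*q[0]/-q[2]+K[0,2],K[1,1]*q[1]/q[2]+K[1,2]
def crop(f,u0,v0,u1,v1,s,o):
    i=cv2.imread(f'pics/{f}.png')[v0:v1,u0:u1]; cv2.imwrite(f'pics/{o}.png',cv2.resize(i,None,fx=s,fy=s,interpolation=cv2.INTER_CUBIC))
E
python3 - <<'E'
from h import *
for n in('scene','top'): snap(n,n+'0'); print(cam(n)[3])
print(manip.state())
E
```

```text
{'camera_matrix': array([[604.53644899,   0.        , 316.85621387],
       [  0.        , 604.53644899, 230.83366004],
       [  0.        ,   0.        ,   1.        ]]), 'xyz': array([1.18427013, 0.5212859 , 1.25906523]), 'attitude': array([0.13510606, 0.29256886, 0.85993319, 0.39580895])}
{'camera_matrix': array([[475.75694077,   0.        , 318.5487311 ],
       [  0.        , 475.75694077, 245.3788259 ],
       [  0.        ,   0.        ,   1.        ]]), 'xyz': array([ 0.37942972, -0.04307995,  1.10020232]), 'attitude': array([-0.06780269,  0.05985023,  0.70954112, -0.69883628])}
{'time_s': 0.1, 'joint_positions': array([-1.26560876,  0.33279383, -0.06470859,  1.46084524,  0.02159303,
        1.34991488, -0.08851396]), 'qd': array([-0.00019122, -0.00150666, -0.00091666, -0.00235074,  0.00029994,
        0.002819  , -0.00141451]), 'tau': array([ 2.25936121e-03, -6.24534702e+01,  2.52439070e-02, -3.90717494e+01,
       -6.12294255e-02,  3.65511782e-02,  9.65444701e-05]), 'position': array([0.20110288, 0.59139568, 0.22184857]), 'ee_rot': array([ 1.63155289e-01,  9.86600198e-01, -6.28072139e-04, -7.94186650e-05]), 'wrist_force': array([ 0.36166361, -0.25776334,  0.36926653]), 'ft_torque': array([ 0.05236712,  0.01044347, -0.06053166]), 'width': 0.08706027950410014}
```

View pics/scene0.png

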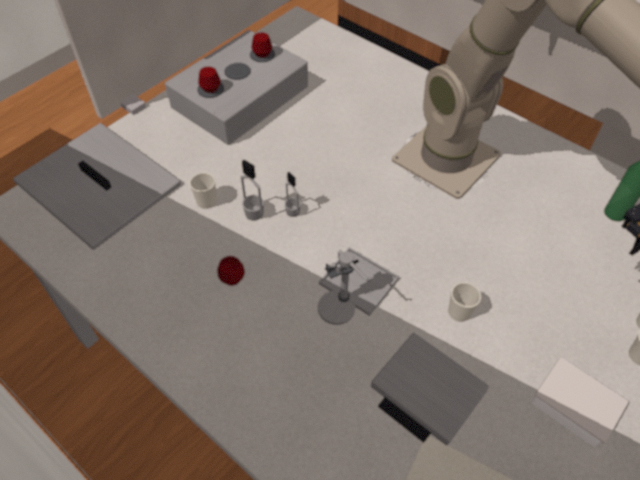

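View pics/top0.png

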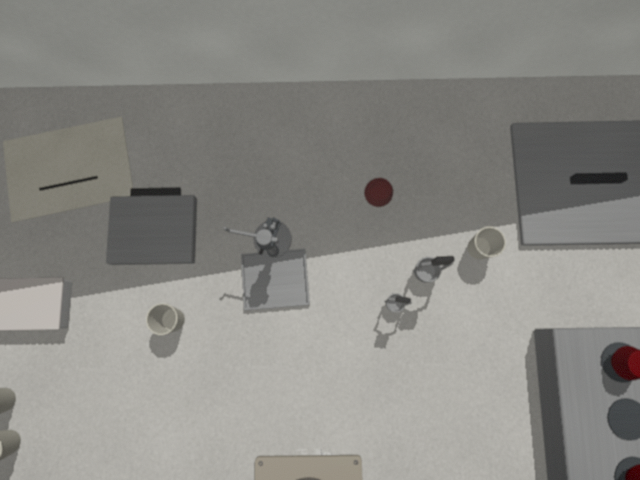

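Top view: stand hub at (265,237) with its hook pointing left to (228,231), and the tray at (275,280). There are two dippers, at (396,304), which looks smaller, and (428,268), which looks larger. I'll confirm in enlarged crops.

```bash
python3 - <<'E'
from h import *
a=cv2.imread('pics/top0.png');b=cv2.imread('pics/scene0.png')
def c(i,u,v,w=80,h=60,s=5): return cv2.resize(i[v:v+h,u:u+w],None,fx=s,fy=s,interpolation=cv2.INTER_CUBIC)
t=np.hstack([c(a,215,205),c(a,375,250)]); l=np.hstack([c(b,310,240),c(b,235,158)])
cv2.imwrite('pics/c1.png',np.vstack([t,l]))
for n in('top','scene'):
    d=np.load(f'pics/{n}0.npy'); P=cloud(n,d)
    boxes={'top':{'small':(380,290,415,315),'big':(412,252,458,285),'stand':(220,215,285,258),'glass':(362,175,395,210),'cup1':(145,300,182,338),'cup2':(472,225,506,260)},
     'scene':{'small':(282,170,303,217),'big':(240,158,266,220),'stand':(320,245,362,280)}}[n]
    for k,(u0,v0,u1,v1) in boxes.items():
        p=P[v0:v1,u0:u1].reshape(-1,3); p=p[(d[v0:v1,u0:u1].ravel()>0)]
        z=p[:,2]; print(n,k,'zmax',np.sort(z)[-5:].round(3))
        for lo,hi in((.02,.05),(.05,.09),(.11,.16),(.16,.172),(.172,.2)):
            q=p[(z>lo)&(z<hi)]
            if len(q)>3: print('   ',lo,len(q),np.median(q,0).round(3),q.min(0).round(3),q.max(0).round(3))
E
```

```text
top small zmax [0.148 0.149 0.149 0.15  0.15 ]
    0.02 93 [ 0.438 -0.202  0.034] [ 0.421 -0.224  0.02 ] [ 0.464 -0.178  0.049]
    0.05 11 [ 0.443 -0.18   0.071] [ 0.436 -0.223  0.054] [ 0.448 -0.177  0.08 ]
    0.11 89 [ 0.442 -0.2    0.145] [ 0.436 -0.215  0.117] [ 0.449 -0.188  0.15 ]
top big zmax [0.198 0.198 0.198 0.199 0.199]
    0.02 209 [ 0.511 -0.276  0.043] [ 0.488 -0.304  0.021] [ 0.544 -0.243  0.05 ]
    0.05 35 [ 0.513 -0.298  0.07 ] [ 0.488 -0.305  0.05 ] [ 0.519 -0.243  0.088]
    0.11 65 [ 0.513 -0.256  0.133] [ 0.508 -0.308  0.111] [ 0.519 -0.243  0.158]
    0.16 24 [ 0.509 -0.265  0.167] [ 0.508 -0.289  0.16 ] [ 0.519 -0.257  0.172]
    0.172 160 [ 0.514 -0.274  0.194] [ 0.508 -0.294  0.173] [ 0.521 -0.257  0.199]
top stand zmax [0.191 0.191 0.192 0.193 0.194]
    0.02 57 [0.56  0.07  0.024] [0.553 0.061 0.02 ] [0.579 0.086 0.047]
    0.05 23 [0.56  0.069 0.067] [0.558 0.066 0.054] [0.569 0.078 0.087]
    0.11 252 [0.58  0.066 0.15 ] [0.538 0.045 0.141] [0.615 0.094 0.16 ]
    0.16 79 [0.594 0.057 0.166] [0.552 0.047 0.16 ] [0.61  0.135 0.172]
    0.172 356 [0.571 
[... 1054 characters left out ...]
  0.021] [ 0.544 -0.241  0.05 ]
    0.05 77 [ 0.515 -0.293  0.064] [ 0.488 -0.307  0.05 ] [ 0.543 -0.238  0.089]
    0.11 114 [ 0.516 -0.263  0.138] [ 0.505 -0.308  0.111] [ 0.521 -0.239  0.16 ]
    0.16 43 [ 0.519 -0.268  0.167] [ 0.508 -0.29   0.16 ] [ 0.523 -0.253  0.172]
    0.172 134 [ 0.518 -0.269  0.19 ] [ 0.506 -0.293  0.172] [ 0.522 -0.253  0.2  ]
scene stand zmax [0.186 0.187 0.187 0.187 0.187]
    0.02 5 [0.447 0.009 0.02 ] [ 0.444 -0.001  0.02 ] [0.497 0.03  0.022]
    0.11 279 [0.579 0.078 0.151] [0.537 0.046 0.11 ] [0.615 0.096 0.159]
    0.16 80 [0.593 0.061 0.167] [0.564 0.048 0.16 ] [0.608 0.089 0.172]
    0.172 241 [0.571 0.079 0.181] [0.549 0.052 0.172] [0.607 0.13  0.187]
```

View pics/c1.png

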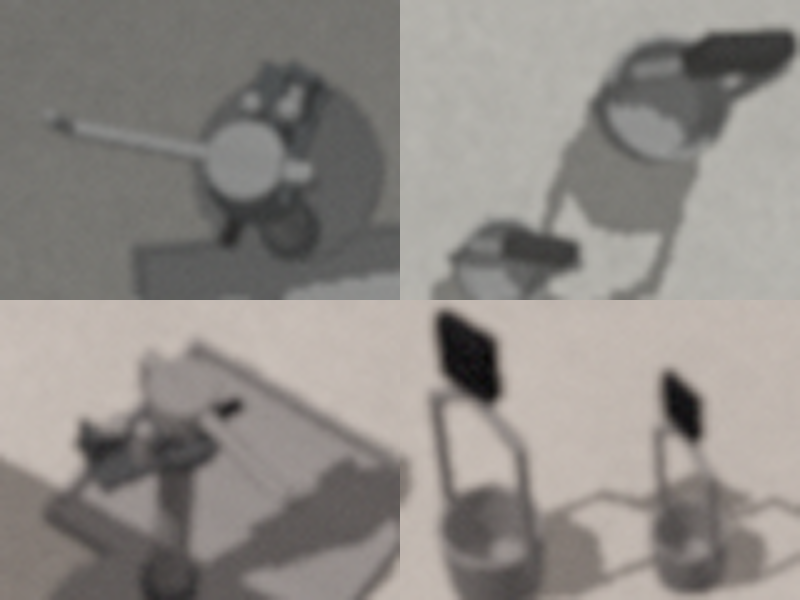

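The top-right crop shows the smaller dipper: its grip top is at 149 mm (description says 147) and its cup is 44 mm wide. The other one is about 199 mm tall. So the target is at top px (396,304). The hook currently points towards +y. Next I'll fit the geometry.

```bash
python3 - <<'E'
from h import *
c=ray('top',215+245/5,205+162/5,.181); b=ray('top',215+65/5,205+124/5,.178); t=ray('top',215+47/5,205+118/5,.19)
print('hub',c.round(4),'bend',b.round(4),'tip',t.round(4)); v=b-c; print('ang',np.degrees(np.arctan2(v[1],v[0])),np.hypot(*v[:2]))
for n,B in(('top',(380,285,415,315)),('scene',(282,170,303,217))):
    d=np.load(f'pics/{n}0.npy');i=cv2.imread(f'pics/{n}0.png');P=cloud(n,d)
    m=np.zeros(d.shape,bool);u0,v0,u1,v1=B;m[v0:v1,u0:u1]=1
    for lo in(.115,.135):
        q=P[m&(P[...,2]>lo)&(i.max(2)<70)]
        print(n,len(q),'rect',cv2.minAreaRect(q[:,:2].astype('f4')*1000),'mean',q.mean(0).round(4), 'zmax',q[:,2].max().round(3))
# hub & arm from depth
for n in('top','scene'):
    d=np.load(f'pics/{n}0.npy');P=cloud(n,d).reshape(-1,3)
    q=P[(P[:,2]>.174)&(P[:,2]<.19)&(abs(P[:,0]-.571)<.03)&(abs(P[:,1]-.075)<.028)]; print(n,'hub circ',cv2.minEnclosingCircle(q[:,:2].astype('f4')*1000),q.mean(0).round(4))
    q=P[(P[:,2]>.165)&(P[:,2]<.2)&(P[:,1]>.105)&(P[:,1]<.17)&(abs(P[:,0]-.58)<.04)]; print('arm',q.mean(0).round(4),q.min(0).round(4),q.max(0).round(4))
i=cv2.imread('pics/top0.png');
# tray corners
for u,v in((242,252),(305,250),(308,306),(245,311)): print(ray('top',u,v,.014).round(3))
E
```

```text
hub [0.5653 0.0735 0.181 ] bend [0.5825 0.1456 0.178 ] tip [0.5824 0.1503 0.19  ]
ang 76.58806620334175 0.07414978526105828
top 55 rect ((441.802490234375, -200.0930633544922), (24.280120849609375, 7.745213508605957), 81.44198608398438) mean [ 0.4415 -0.1991  0.1445] zmax 0.15
top 52 rect ((441.802490234375, -200.0930633544922), (24.280120849609375, 7.745213508605957), 81.44198608398438) mean [ 0.4415 -0.1994  0.1452] zmax 0.15
scene 55 rect ((444.59930419921875, -196.5098876953125), (8.066933631896973, 21.597341537475586), 5.5426859855651855) mean [ 0.4451 -0.1951  0.1373] zmax 0.15
scene 34 rect ((444.91571044921875, -196.8638458251953), (21.68817138671875, 6.8434319496154785), 86.07469940185547) mean [ 0.4449 -0.1962  0.1429] zmax 0.15
top hub circ ((568.3359985351562, 75.31916046142578), 27.934532165527344) [0.5672 0.0746 0.1792]
arm [0.5787 0.1301 0.179 ] [0.5719 0.106  0.1696] [0.5859 0.1527 0.194 ]
scene hub circ ((567.5140991210938, 76.8646469116211), 25.621904373168945) [0.5685 0.0774 0.181 ]
arm [0.5791 0.1315 0.1808] [0.5706 0.1054 0.173 ] [0.586  0.1538 0.1953]
[0.565 0.146 0.014]
[ 0.568 -0.001  0.014]
[ 0.439 -0.006  0.014]
[0.429 0.137 0.014]
```

Call:
{"op": "apply_moves", "data": {
  "rows": [
    [[0,0,-1,0.777,-0.888,0.05,0],[0,0,-1,0.777,-0.888,0.05,0],[0,0,-1,0.777,-0.888,0.05,0],[0,0,-1,0.777,-0.888,0.05,0],[0,0,-1,0.777,-0.888,0.05,0],[0,0,-1,0.777,-0.888,0.05,0],[0,0,-1,0.777,-0.888,0.05,0],[0,0,-1,0.777,-0.888,0.05,0],[0,0,-1,0.777,-0.888,0.05,0],[0,0,-1,0.777,-0.888,0.05,0],[0,0,-1,0.777,-0.888,0.05,0],[0,0,-1,0.777,-0.888,0.05,0]]
  ]
}}

```text
time_s: 1.1
position: [0.4349, 0.324, 0.2374]
ee_rot: [0.552, 0.834, -0.0, -0.0]
wrist_force: [0.0, 0.5, -0.3]
width: 0.015
```

Call:
{"op": "apply_moves", "data": {
  "rows": [
    [[0,0,-1,0.777,-0.888,0,0],[0,0,-1,0.777,-0.888,0,0],[0,0,-1,0.777,-0.888,0,0],[0,0,-1,0.777,-0.888,0,0],[0,0,-1,0.777,-0.888,0,0],[0,0,-1,0.777,-0.888,0,0],[0,0,-1,0.777,-0.888,0,0],[0,0,-1,0.777,-0.888,0,0],[0,0,-1,0.777,-0.888,0,0],[0,0,0,0,0,0,0],[0,0,0,0,0,0,0]]
  ]
}}

```text
time_s: 2.02
position: [0.6097, 0.1235, 0.2369]
ee_rot: [0.782, 0.623, -0.001, 0.0]
wrist_force: [0.9, 0.8, -0.3]
width: -0.0
```

```bash
cat >> h.py <<'E'
def sweep(a0,step,n,r=.058,d=.0185,axis=(.567,.075)):
    f=lambda a:np.array(axis)+np.array([[np.cos(a),-np.sin(a)],[np.sin(a),np.cos(a)]])@[r,-d]
    A=np.radians(a0+step*np.arange(n+1)); p=np.array([f(a) for a in A]); print('start',p[0].round(4),'end',p[-1].round(4))
    print([[0,0,round(step/4,3),*x,0,0] for x in (np.diff(p,axis=0)/.025).round(3).tolist()])
E
python3 -c "
from h import *
sweep(77,4,9); sweep(113,2,12); sweep(137,2,12); sweep(161,2,12); sweep(185,2,12)"
```

```text
start [0.5981 0.1274] end [0.5614 0.1356]
[[0, 0, 1.0, -0.149, 0.082, 0, 0], [0, 0, 1.0, -0.154, 0.071, 0, 0], [0, 0, 1.0, -0.159, 0.06, 0, 0], [0, 0, 1.0, -0.163, 0.049, 0, 0], [0, 0, 1.0, -0.166, 0.037, 0, 0], [0, 0, 1.0, -0.168, 0.026, 0, 0], [0, 0, 1.0, -0.169, 0.014, 0, 0], [0, 0, 1.0, -0.17, 0.002, 0, 0], [0, 0, 1.0, -0.17, -0.01, 0, 0]]
start [0.5614 0.1356] end [0.5372 0.1281]
[[0, 0, 0.5, -0.084, -0.009, 0, 0], [0, 0, 0.5, -0.084, -0.012, 0, 0], [0, 0, 0.5, -0.084, -0.015, 0, 0], [0, 0, 0.5, -0.083, -0.018, 0, 0], [0, 0, 0.5, -0.082, -0.021, 0, 0], [0, 0, 0.5, -0.082, -0.024, 0, 0], [0, 0, 0.5, -0.081, -0.027, 0, 0], [0, 0, 0.5, -0.08, -0.03, 0, 0], [0, 0, 0.5, -0.079, -0.032, 0, 0], [0, 0, 0.5, -0.077, -0.035, 0, 0], [0, 0, 0.5, -0.076, -0.038, 0, 0], [0, 0, 0.5, -0.075, -0.04, 0, 0]]
start [0.5372 0.1281] end [0.5182 0.1114]
[[0, 0, 0.5, -0.073, -0.043, 0, 0], [0, 0, 0.5, -0.072, -0.045, 0, 0], [0, 0, 0.5, -0.07, -0.048, 0, 0], [0, 0, 0.5, -0.068, -0.05, 0, 0], [0, 0, 0.5, -0.067, -0.053, 0, 0], [0, 0, 0.5, -0.065, -0.055, 0, 0], [0, 0, 0.5, -0.063, -0.057, 0, 0], [0, 0, 0
[... 381 characters left out ...]
], [0, 0, 0.5, -0.037, -0.077, 0, 0], [0, 0, 0.5, -0.034, -0.078, 0, 0], [0, 0, 0.5, -0.031, -0.079, 0, 0], [0, 0, 0.5, -0.029, -0.08, 0, 0], [0, 0, 0.5, -0.026, -0.081, 0, 0], [0, 0, 0.5, -0.023, -0.082, 0, 0], [0, 0, 0.5, -0.02, -0.083, 0, 0]]
start [0.5076 0.0884] end [0.5073 0.0631]
[[0, 0, 0.5, -0.017, -0.083, 0, 0], [0, 0, 0.5, -0.014, -0.084, 0, 0], [0, 0, 0.5, -0.011, -0.084, 0, 0], [0, 0, 0.5, -0.008, -0.085, 0, 0], [0, 0, 0.5, -0.005, -0.085, 0, 0], [0, 0, 0.5, -0.003, -0.085, 0, 0], [0, 0, 0.5, 0.0, -0.085, 0, 0], [0, 0, 0.5, 0.003, -0.085, 0, 0], [0, 0, 0.5, 0.006, -0.085, 0, 0], [0, 0, 0.5, 0.009, -0.084, 0, 0], [0, 0, 0.5, 0.012, -0.084, 0, 0], [0, 0, 0.5, 0.015, -0.084, 0, 0]]
```

Call:
{"op": "apply_moves", "data": {
  "rows": [
    [[0,0,0,0,0.05,-0.95,0],[0,0,0,0,0,-0.95,0],[0,0,0,0,0,-0.95,0],[0,0,0,-0.15,0.035,0,0],[0,0,0,-0.15,0.035,0,0],[0,0,0,-0.15,0.035,0,0]]
  ]
}}

```text
time_s: 2.52
position: [0.5977, 0.1303, 0.1677]
ee_rot: [0.781, 0.624, 0.001, 0.0]
wrist_force: [0.2, 0.1, 0.2]
width: 0.0005
```

Call:
{"op": "apply_moves", "data": {
  "rows": [
    [[0,0,1,-0.149,0,0,0],[0,0,1,-0.154,0.04,0,0],[0,0,1,-0.159,0.06,0,0],[0,0,1,-0.163,0.049,0,0],[0,0,1,-0.166,0.037,0,0],[0,0,1,-0.168,0.026,0,0],[0,0,1,-0.169,0.014,0,0],[0,0,1,-0.17,0.002,0,0]]
  ]
}}

```text
time_s: 3.18
position: [0.566, 0.1362, 0.1687]
ee_rot: [0.577, 0.816, 0.002, 0.001]
wrist_force: [0.5, 1.5, -0.1]
width: 0.0003
```

Call:
{"op": "apply_moves", "data": {
  "rows": [
    [[0,0,1,-0.17,-0.01,-0.05,0],[0,0,0.5,-0.084,-0.009,-0.05,0],[0,0,0.5,-0.084,-0.012,-0.05,0],[0,0,0.5,-0.084,-0.015,0,0],[0,0,0.5,-0.083,-0.018,0,0],[0,0,0.5,-0.082,-0.021,0,0]]
  ]
}}

```text
time_s: 3.68
position: [0.5514, 0.1338, 0.1649]
ee_rot: [0.474, 0.88, 0.002, 0.001]
wrist_force: [0.3, 0.6, -0.4]
width: 0.0004
```

Call:
{"op": "apply_moves", "data": {
  "rows": [
    [[0,0,0.5,-0.082,-0.024,0,0],[0,0,0.5,-0.081,-0.027,0,0],[0,0,0.5,-0.08,-0.03,0,0],[0,0,0.5,-0.079,-0.032,0,0],[0,0,0.5,-0.077,-0.035,0,0],[0,0,0.5,-0.076,-0.038,0,0]]
  ]
}}

```text
time_s: 4.18
position: [0.5395, 0.1293, 0.1649]
ee_rot: [0.38, 0.925, 0.002, 0.001]
wrist_force: [1.1, 1.4, -0.0]
width: 0.0001
```

```bash
python3 - <<'E'
from h import *
snap('scene','s1'); snap('top','t1')
a=cv2.imread('pics/top0.png')
c=lambda f,u,v,w=80,h=60:cv2.resize(cv2.imread(f'pics/{f}.png')[v:v+h,u:u+w],None,fx=5,fy=5,interpolation=cv2.INTER_CUBIC)
cv2.imwrite('pics/c2.png',np.hstack([c('t1',215,215),c('s1',310,235)]))
print(manip.state()['wrist_force'])
E
```

```text
[0.41752398 0.65767799 0.90909639]
```

View pics/c2.png

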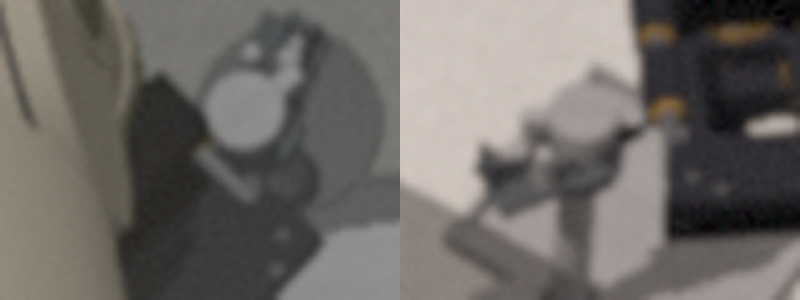

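The hook is following: its nose is now near the catch, at crop (290,75). I'll continue slowly.

Call:
{"op": "apply_moves", "data": {
  "rows": [
    [[0,0,0.5,-0.075,-0.04,0,0],[0,0,0.5,-0.073,-0.043,0,0],[0,0,0.5,-0.072,-0.045,0,0],[0,0,0.5,-0.07,-0.048,0,0]]
  ]
}}

```text
time_s: 4.62
position: [0.5341, 0.1267, 0.1651]
ee_rot: [0.315, 0.949, 0.003, 0.003]
wrist_force: [8.0, 7.4, -2.2]
width: 0.0005
```

Call:
{"op": "apply_moves", "data": {
  "rows": [
    [[0,0,0.25,-0.034,-0.025,0,0],[0,0,0.25,-0.034,-0.026,0,0],[0,0,0,0,0,0,0]]
  ]
}}

```text
time_s: 4.87
position: [0.5317, 0.1249, 0.1649]
ee_rot: [0.298, 0.954, 0.003, 0.002]
wrist_force: [5.2, 5.9, -0.3]
width: 0.0007
```

Call:
{"op": "apply_moves", "data": {
  "rows": [
    [[0,0,0.25,-0.034,-0.026,0,0],[0,0,0.25,-0.033,-0.027,0,0],[0,0,0,0,0,0,0]]
  ]
}}

```text
time_s: 5.12
position: [0.5298, 0.1235, 0.1648]
ee_rot: [0.282, 0.96, 0.002, 0.002]
wrist_force: [3.9, 5.0, 0.9]
width: 0.0002
```

Call:
{"op": "apply_moves", "data": {
  "rows": [
    [[0,0,0.25,-0.033,-0.027,0,0],[0,0,0.25,-0.033,-0.028,0,0],[0,0,0,0,0,0,0]]
  ]
}}

```text
time_s: 5.37
position: [0.528, 0.1219, 0.1648]
ee_rot: [0.265, 0.964, 0.002, 0.002]
wrist_force: [3.2, 5.2, 2.3]
width: 0.0006
```

Call:
{"op": "apply_moves", "data": {
  "rows": [
    [[0,0,0.25,-0.032,-0.028,0,0],[0,0,0.25,-0.031,-0.029,0,0],[0,0,0,0,0,0,0]]
  ]
}}

```text
time_s: 5.62
position: [0.5263, 0.1204, 0.1647]
ee_rot: [0.248, 0.969, 0.002, 0.002]
wrist_force: [2.0, 5.5, 2.4]
width: 0.0005
```

Call:
{"op": "apply_moves", "data": {
  "rows": [
    [[0,0,0.25,-0.031,-0.029,0,0],[0,0,0.25,-0.03,-0.03,0,0],[0,0,0,0,0,0,0]]
  ]
}}

```text
time_s: 5.87
position: [0.5244, 0.1184, 0.1645]
ee_rot: [0.231, 0.973, 0.001, 0.001]
wrist_force: [0.6, 2.1, 2.1]
width: 0.0006
```

Call:
{"op": "apply_moves", "data": {
  "rows": [
    [[0,0,0.25,-0.03,-0.03,0,0],[0,0,0.25,-0.03,-0.031,0,0],[0,0,0,0,0,0,0]]
  ]
}}

```text
time_s: 6.12
position: [0.5221, 0.1155, 0.1631]
ee_rot: [0.214, 0.977, 0.0, 0.0]
wrist_force: [0.3, 0.9, -0.4]
width: 0.0002
```

Call:
{"op": "apply_moves", "data": {
  "rows": [
    [[0,0,0.25,-0.029,-0.032,0,0],[0,0,0.25,-0.028,-0.032,0,0],[0,0,0.25,-0.027,-0.033,0,0],[0,0,0,0,0,0,0]]
  ]
}}

```text
time_s: 6.45
position: [0.5196, 0.1125, 0.1623]
ee_rot: [0.188, 0.982, -0.0, -0.0]
wrist_force: [0.6, 0.6, -0.9]
width: 0.0004
```

Call:
{"op": "apply_moves", "data": {
  "rows": [
    [[0,0,0.25,-0.026,-0.034,0,0],[0,0,0.25,-0.025,-0.034,0,0],[0,0,0,0,0,0,0]]
  ]
}}

```text
time_s: 6.7
position: [0.5187, 0.1116, 0.1625]
ee_rot: [0.171, 0.985, 0.0, 0.0]
wrist_force: [3.1, 3.2, -1.2]
width: 0.0004
```

Call:
{"op": "apply_moves", "data": {
  "rows": [
    [[0,0,0,-0.025,-0.05,0,0],[0,0,0,-0.02,-0.045,0,0],[0,0,0,0,0,0,0]]
  ]
}}

```text
time_s: 6.95
position: [0.518, 0.1102, 0.1626]
ee_rot: [0.171, 0.985, 0.001, 0.001]
wrist_force: [5.2, 6.3, -2.8]
width: 0.0006
```

Call:
{"op": "apply_moves", "data": {
  "rows": [
    [[0,0,0,0.1,0.2,0,0],[0,0,0,0.15,0.5,0,0],[0,0,0,0.15,0.5,0,0],[0,0,0,0,0.6,0.6,0],[0,0,0,-0.3,0.8,1,0],[0,0,0,-0.5,0.8,1,0.6],[0,0,0,-0.5,1,1,0.6],[0,0,0,-0.5,1,1,0.6],[0,0,0,0,1,0,0.6],[0,0,0,0,1,0,0.6],[0,0,0,0,1,0,0.6]]
  ]
}}

```text
time_s: 7.87
position: [0.4819, 0.3216, 0.278]
ee_rot: [0.171, 0.985, 0.0, 0.0]
wrist_force: [-0.1, -0.3, -0.5]
width: 0.0323
```

```bash
python3 - <<'E'
from h import *
snap('scene','s2'); snap('top','t2')
c=lambda f,u,v,w=80,h=60:cv2.resize(cv2.imread(f'pics/{f}.png')[v:v+h,u:u+w],None,fx=5,fy=5,interpolation=cv2.INTER_CUBIC)
cv2.imwrite('pics/c3.png',np.hstack([c('t2',215,215),c('s2',310,235)]))
s=manip.state();print(s['joint_positions'].round(2),s['wrist_force'])
E
```

```text
[-0.78  0.21  0.13  1.51 -0.03  1.43  0.58] [-0.6039098   0.44554873 -0.05799944]
```

View pics/c3.png

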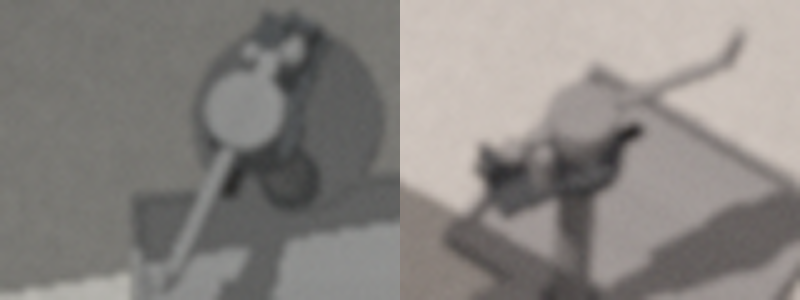

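The hook is home, with its nose seated between catch and stop at crop (270,60) and the arm pointing down-left to about (172,280). Next I'll measure its angle.

```bash
python3 - <<'E'
from h import *
f=lambda x,y,z:ray('top',215+x/5,215+y/5,z)
h=f(245,112,.181);a=f(228,160,.1785);b=f(182,255,.1785);g=lambda v:np.degrees(np.arctan2(v[1],v[0]))
print(h,a,b,g(b-a),g(b-h))
for n,B in(('top',(245,238,262,275)),('scene',(350,236,462,270))):
    d=np.load(f'pics/{n[0]}2.npy');P=cloud(n,d).reshape(-1,3)
    r=np.hypot(P[:,0]-.567,P[:,1]-.075); q=P[(P[:,2]>.168)&(P[:,2]<.186)&(r>.025)&(r<.066)&(P[:,0]<.55)]
    vx,vy,x0,y0=cv2.fitLine(q[:,:2].astype('f4'),cv2.DIST_HUBER,0,.001,.001).ravel(); 
    th=np.arctan2(vy,vx); th=th if th>0 else th+np.pi
    off=-np.sin(th)*(x0-.567)+np.cos(th)*(y0-.075)
    q2=P[(P[:,2]>.165)&(P[:,2]<.2)&(r<.09)&(r>.07)&(P[:,0]<.55)]
    print(n,len(q),np.degrees(th),'perp off from axis est',off,q.mean(0),'tip',q2.mean(0),np.hypot(q2[:,0]-.567,q2[:,1]-.075).max(),'zmax',q2[:,2].max())
    q=P[(P[:,2]>.178)&(P[:,2]<.19)&(r<.022)]; print('hub',q.mean(0),(q.max(0)+q.min(0))/2)
E
```

```text
[0.56527818 0.07351162 0.181     ] [0.54659246 0.08041414 0.1785    ] [0.50909077 0.09815406 0.1785    ] 154.68383478216018 156.31891035739636
top 75 156.49217 perp off from axis est 0.0002246499 [0.5248843  0.09307429 0.17673249] tip [0.4980262  0.10440999 0.18718453] 0.07949784295149266 zmax 0.19587344540670326
hub [0.56653262 0.07447768 0.18045076] [0.5675059  0.07470874 0.18088723]
scene 56 158.30887 perp off from axis est -0.0033427961 [0.52590943 0.09468483 0.17840372] tip [0.49872042 0.10699703 0.18658684] 0.08049912503162175 zmax 0.19608067814704966
hub [0.5671827  0.07653648 0.18198252] [0.56781627 0.07645064 0.18298995]
```

```bash
python3 - <<'E'
from h import *
a=ray('top',395.6,299,.145);b=ray('top',410.6,300.6,.145);v=a-b;print(a,b,np.degrees(np.arctan2(v[1],v[0])))
E
```

```text
[ 0.44279817 -0.18578069  0.145     ] [ 0.4391767  -0.21549125  0.145     ] 83.05040733298988
```

Call:
{"op": "apply_moves", "data": {
  "rows": [
    [[0,0,0.3,-0.133,-1,0,0.65],[0,0,0.3,-0.133,-1,0,0.65],[0,0,0.3,-0.133,-1,0,0.65],[0,0,0.3,-0.133,-1,0,0.65],[0,0,0.3,-0.133,-1,0,0.65],[0,0,0.3,-0.133,-1,0,0.65],[0,0,0.3,-0.133,-1,0,0.65],[0,0,0.3,-0.133,-1,0,0.65],[0,0,0.3,-0.133,-1,0,0.65],[0,0,0.3,-0.133,-1,0,0.65],[0,0,0.3,-0.133,-1,0,0.65],[0,0,0.3,-0.133,-1,0,0.65]]
  ]
}}

```text
time_s: 8.97
position: [0.4423, 0.018, 0.2776]
ee_rot: [0.046, 0.999, -0.0, -0.0]
wrist_force: [0.3, 0.2, -0.1]
width: 0.0566
```

Call:
{"op": "apply_moves", "data": {
  "rows": [
    [[0,0,0,0,-1,0,0.65],[0,0,0,0,-1,0,0.65],[0,0,0,0,-1,0,0.65],[0,0,0,0,-1,0,0.65],[0,0,0,0,-1,0,0.65],[0,0,0,0,-1,0,0.65],[0,0,0,0,-1,0,0.65],[0,0,0,0,-1,0,0.65],[0,0,0,0,-0.86,0,0.65],[0,0,0,0,0,0,0.65],[0,0,0,0,0,0,0.65]]
  ]
}}

```text
time_s: 9.88
position: [0.4424, -0.2032, 0.2775]
ee_rot: [0.048, 0.999, -0.0, -0.0]
wrist_force: [0.6, 0.7, -0.5]
width: 0.0568
```

Call:
{"op": "apply_moves", "data": {
  "rows": [
    [[0,0,-0.2,0,0.1,-0.9,0.65],[0,0,0,0,0,-0.9,0.65],[0,0,0,0,0,-0.9,0.65],[0,0,0,0,0,-0.9,0.65],[0,0,0,0,0,-0.8,0.65],[0,0,0,0,0,-0.7,0.65],[0,0,0,0,0,-0.6,0.65],[0,0,0,0,0,-0.5,0.65],[0,0,0,0,0,-0.34,0.65],[0,0,0,0,0,0,0.65]]
  ]
}}

```text
time_s: 10.72
position: [0.4419, -0.1986, 0.1125]
ee_rot: [0.053, 0.999, 0.0, -0.001]
wrist_force: [-0.5, 0.8, -0.2]
width: 0.057
```

```bash
python3 - <<'E'
from h import *
snap('scene','s3')
crop('s3',240,120,340,220,6,'c4')
E
```

```text
(no output)
```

View pics/c4.png

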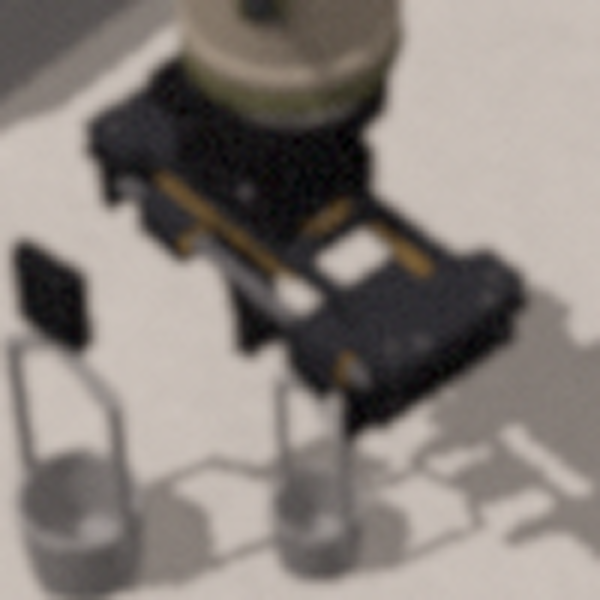

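The gripper is over the small dipper's grip and the big dipper at crop (60,300) is clear. I'll close.

Call:
{"op": "apply_moves", "data": {
  "rows": [
    [[0,0,0,0,0,0,0.3],[0,0,0,0,0,0,0.3],[0,0,0,0,0,0,0.15],[0,0,0,0,0,0,0],[0,0,0,0,0,0,0],[0,0,0,0,0,0,0],[0,0,0,0,0,0,0],[0,0,0,0,0,0,0]]
  ]
}}

```text
time_s: 11.43
position: [0.4428, -0.2001, 0.1143]
ee_rot: [0.054, 0.999, 0.0, 0.0]
wrist_force: [0.5, 0.6, 2.8]
width: 0.0273
```

Call:
{"op": "apply_moves", "data": {
  "rows": [
    [[0,0,0,0,0,0.3,0],[0,0,0,0,0,0.6,0],[0,0,0,0,0,0.9,0],[0,0,0,0,0,1,0],[0,0,0,0,0,1,0],[0,0,-0.5,0,0.4,0.4,0],[0,0,0,0,0,0,0],[0,0,0,0,0,0,0]]
  ]
}}

```text
time_s: 12.1
position: [0.4427, -0.1896, 0.2191]
ee_rot: [0.07, 0.998, 0.0, 0.0]
wrist_force: [-0.3, -0.2, -2.2]
width: 0.0273
```

Call:
{"op": "apply_moves", "data": {
  "rows": [
    [[0,0,-0.3,-0.1,0.5,0,0],[0,0,-0.3,-0.1,0.9,0,0],[0,0,-0.3,-0.1,0.9,0,0],[0,0,-0.3,0,0.9,0,0],[0,0,-0.3,0,0.9,0,0],[0,0,-0.3,0,0.9,0,0],[0,0,-0.3,0,0.9,0,0],[0,0,-0.3,0,0.9,0,0],[0,0,-0.3,0,0.9,0,0],[0,0,-0.3,0,0.9,0,0],[0,0,-0.3,0,0.9,0,0],[0,0,-0.3,0,0.9,0,0]]
  ]
}}

```text
time_s: 13.1
position: [0.4344, 0.0705, 0.2176]
ee_rot: [0.196, 0.981, -0.001, -0.001]
wrist_force: [-0.1, -0.0, -1.2]
width: 0.0278
```

Call:
{"op": "apply_moves", "data": {
  "rows": [
    [[0,0,-0.2,0.1,0.9,0,0],[0,0,0,0.2,0.7,0,0],[0,0,0,0.2,0.4,0,0],[0,0,0,0.17,0.15,0,0],[0,0,0,0,0,0,0],[0,0,0,0,0,0,0]]
  ]
}}

```text
time_s: 13.6
position: [0.4519, 0.1225, 0.2185]
ee_rot: [0.203, 0.979, -0.001, -0.0]
wrist_force: [0.7, -0.3, -0.4]
width: 0.0276
```

```bash
python3 - <<'E'
from h import *
snap('scene','s4'); snap('top','t4')
c=lambda f,u,v,w=80,h=100:cv2.resize(cv2.imread(f'pics/{f}.png')[v:v+h,u:u+w],None,fx=5,fy=5,interpolation=cv2.INTER_CUBIC)
cv2.imwrite('pics/c5.png',np.hstack([c('t4',205,205),c('s4',310,205)]))
E
```

```text
(no output)
```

View pics/c5.png

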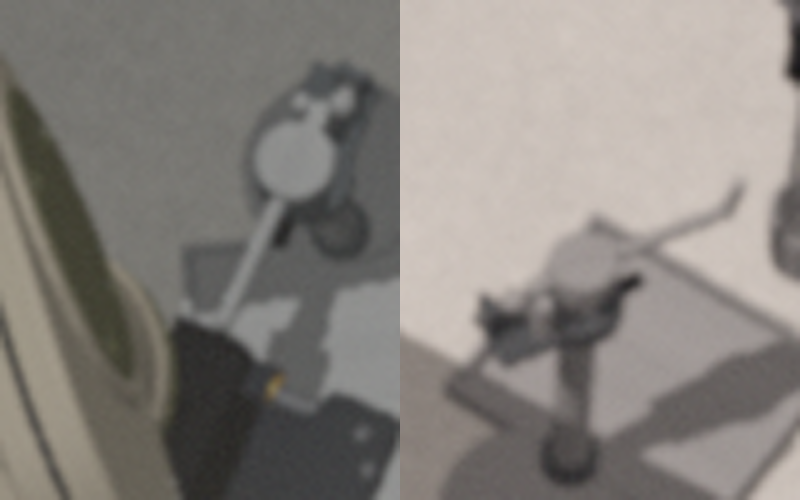

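Call:
{"op": "apply_moves", "data": {
  "rows": [
    [[0,0,0,0.1,-0.04,0,0],[0,0,0,0.21,-0.082,0,0],[0,0,0,0.21,-0.082,0,0],[0,0,0,0.21,-0.082,0,0],[0,0,0,0.21,-0.082,0,0],[0,0,0,0.21,-0.082,0,0],[0,0,0,0.21,-0.082,0,0],[0,0,0,0.21,-0.082,0,0]]
  ]
}}

```text
time_s: 14.37
position: [0.4917, 0.1082, 0.219]
ee_rot: [0.203, 0.979, -0.0, -0.0]
wrist_force: [0.2, 1.2, -1.0]
width: 0.0275
```

Call:
{"op": "apply_moves", "data": {
  "rows": [
    [[0,0,0,0.21,-0.082,0,0],[0,0,0,0.21,-0.082,0,0],[0,0,0,0.21,-0.082,0,0],[0,0,0,0.21,-0.082,0,0],[0,0,0,0.1,-0.04,0,0],[0,0,0,0,0,0,0],[0,0,0,0,0,0,0]]
  ]
}}

```text
time_s: 14.95
position: [0.5146, 0.0992, 0.219]
ee_rot: [0.203, 0.979, -0.0, -0.0]
wrist_force: [-0.8, 0.3, -0.5]
width: 0.0278
```

```bash
python3 - <<'E'
from h import *
snap('scene','s5'); snap('top','t5')
c=lambda f,u,v,w=80,h=100:cv2.resize(cv2.imread(f'pics/{f}.png')[v:v+h,u:u+w],None,fx=5,fy=5,interpolation=cv2.INTER_CUBIC)
cv2.imwrite('pics/c6.png',np.hstack([c('t5',205,205),c('s5',325,205)]))
print(manip.state()['wrist_force'])
E
```

```text
[-0.12095442  0.76724186 -1.56495215]
```

View pics/c6.png

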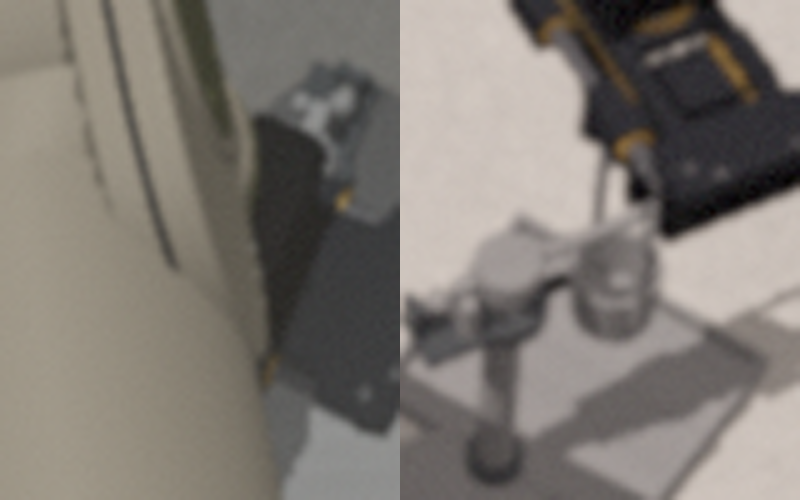

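The scene crop shows the hook arm passing between the bail wires at crop (600–650,220), above the cup. I'll lower slowly.

Call:
{"op": "apply_moves", "data": {
  "rows": [
    [[0,0,0,0,0,-0.2,0],[0,0,0,0,0,-0.25,0],[0,0,0,0,0,-0.2,0],[0,0,0,0,0,-0.15,0],[0,0,0,0,0,-0.1,0],[0,0,0,0,0,-0.08,0],[0,0,0,0,0,-0.06,0],[0,0,0,0,0,0,0]]
  ]
}}

```text
time_s: 15.72
position: [0.5145, 0.0992, 0.1928]
ee_rot: [0.203, 0.979, -0.0, -0.0]
wrist_force: [0.2, -0.2, -1.3]
width: 0.0279
```

Call:
{"op": "apply_moves", "data": {
  "rows": [
    [[0,0,0,0,0,-0.06,0],[0,0,0,0,0,-0.06,0],[0,0,0,0,0,0,0]]
  ]
}}

```text
time_s: 15.97
position: [0.5145, 0.0993, 0.1899]
ee_rot: [0.203, 0.979, 0.0, -0.0]
wrist_force: [-0.4, -0.5, -1.8]
width: 0.0275
```

Call:
{"op": "apply_moves", "data": {
  "rows": [
    [[0,0,0,0,0,-0.05,0],[0,0,0,0,0,-0.05,0],[0,0,0,0,0,0,0]]
  ]
}}

```text
time_s: 16.22
position: [0.5145, 0.0992, 0.1873]
ee_rot: [0.203, 0.979, -0.0, -0.0]
wrist_force: [-0.1, 0.7, -1.6]
width: 0.0275
```

Call:
{"op": "apply_moves", "data": {
  "rows": [
    [[0,0,0,0,0,-0.04,0],[0,0,0,0,0,0,0]]
  ]
}}

```text
time_s: 16.38
position: [0.5147, 0.0994, 0.1868]
ee_rot: [0.203, 0.979, 0.0, 0.0]
wrist_force: [-0.3, 0.1, 1.2]
width: 0.0277
```

Call:
{"op": "apply_moves", "data": {
  "rows": [
    [[0,0,0,0,0,0,0.33],[0,0,0,0,0,0,0.34],[0,0,0,0,0,0,0.35],[0,0,0,0,0,0,0.37],[0,0,0,0,0,0,0.4],[0,0,0,0,0,0,0.45],[0,0,0,0,0,0,0.5],[0,0,0,0,0,0,0.55],[0,0,0,0,0,0,0.6],[0,0,0,0,0,0,0.65],[0,0,0,0,0,0,0.65],[0,0,0,0,0,0,0.65]]
  ]
}}

```text
time_s: 17.38
position: [0.5146, 0.0992, 0.1866]
ee_rot: [0.203, 0.979, 0.0, -0.0]
wrist_force: [-0.5, -0.2, -0.4]
width: 0.0556
```

Call:
{"op": "apply_moves", "data": {
  "rows": [
    [[0,0,0,0,0,0.1,0.65],[0,0,0,0,0,0.2,0.65],[0,0,0,0,0,0.3,0.65],[0,0,0,0,0,0.5,0.65],[0,0,0,0,0,0.8,0.65],[0,0,0,0,0,1,0.65],[0,0,0,0,0,1,0.65],[0,0,0,-0.3,1,0.2,0.65],[0,0,0,-0.3,1,0,0.65],[0,0,0,-0.3,1,0,0.65],[0,0,0,-0.3,1,0,0.65],[0,0,0,-0.3,1,0,0.65]]
  ]
}}

```text
time_s: 18.38
position: [0.4767, 0.2254, 0.2901]
ee_rot: [0.203, 0.979, 0.0, 0.0]
wrist_force: [-0.2, 0.2, -0.8]
width: 0.0568
```

Call:
{"op": "apply_moves", "data": {
  "rows": [
    [[0,0,0,-0.3,1,0,0.65],[0,0,0,-0.3,1,0,0.65],[0,0,0,0,1,0,0.65],[0,0,0,0,0,0,0.65],[0,0,0,0,0,0,0.65],[0,0,0,0,0,0,0.65],[0,0,0,0,0,0,0.65],[0,0,0,0,0,0,0.65],[0,0,0,0,0,0,0.65],[0,0,0,0,0,0,0.65],[0,0,0,0,0,0,0.65],[0,0,0,0,0,0,0.65]]
  ]
}}

```text
time_s: 19.38
position: [0.4621, 0.2991, 0.2891]
ee_rot: [0.203, 0.979, 0.0, -0.0]
wrist_force: [0.7, 0.0, -0.6]
width: 0.0564
```

```bash
python3 - <<'E'
from h import *
snap('scene','s6'); snap('top','t6')
c=lambda f,u,v,w=80,h=100:cv2.resize(cv2.imread(f'pics/{f}.png')[v:v+h,u:u+w],None,fx=5,fy=5,interpolation=cv2.INTER_CUBIC)
cv2.imwrite('pics/c7.png',np.hstack([c('t6',205,205),c('s6',325,205)]))
P=cloud('top',np.load('pics/t6.npy')).reshape(-1,3)
q=P[(P[:,2]>.195)&(P[:,2]<.23)&(np.hypot(P[:,0]-.515,P[:,1]-.098)<.04)];print('grip',len(q),q.mean(0),q[:,2].max())
P=cloud('scene',np.load('pics/s6.npy')).reshape(-1,3)
q=P[(P[:,2]>.075)&(P[:,2]<.11)&(np.hypot(P[:,0]-.515,P[:,1]-.098)<.04)];print('cup',len(q),q.mean(0),(q.min(0)+q.max(0))/2)
E
```

```text
grip 91 [0.51294238 0.09632896 0.21579384] 0.22183329205938718
cup 285 [0.51450561 0.09824959 0.09395387] [0.51341593 0.10031514 0.09252804]
```

View pics/c7.png

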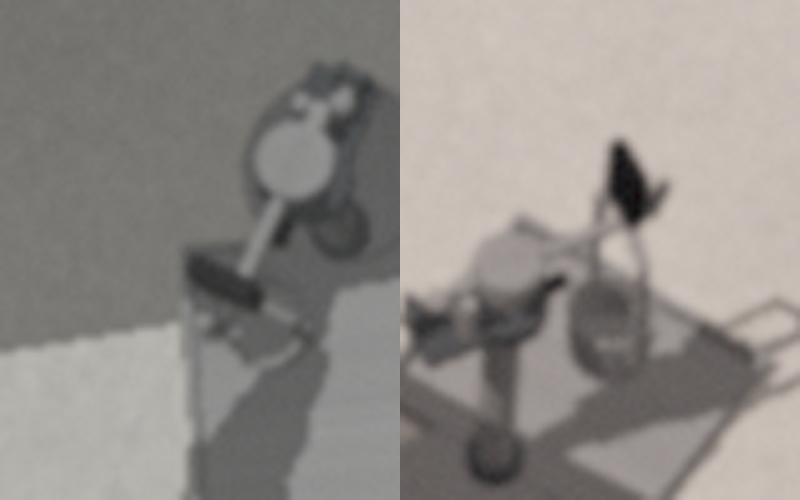

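The dipper hangs on the arm: grip at scene crop (628,180), cup at (610,330), hook nose still in the catch at top crop (315,110). One last stillness check, then I'll hand in.

Call:
{"op": "apply_moves", "data": {
  "rows": [
    [[0,0,0,0,0,0,0.65],[0,0,0,0,0,0,0.65],[0,0,0,0,0,0,0.65],[0,0,0,0,0,0,0.65],[0,0,0,0,0,0,0.65],[0,0,0,0,0,0,0.65]]
  ]
}}

```text
time_s: 19.98
position: [0.4621, 0.2993, 0.2891]
ee_rot: [0.203, 0.979, 0.0, 0.0]
wrist_force: [0.4, -0.1, -0.4]
width: 0.0562
```

```bash
python3 - <<'E'
from h import *
snap('scene','s7'); 
P=cloud('scene',np.load('pics/s7.npy')).reshape(-1,3)
for lo,hi in((.075,.11),(.19,.23)):
    q=P[(P[:,2]>lo)&(P[:,2]<hi)&(np.hypot(P[:,0]-.515,P[:,1]-.098)<.04)];print(len(q),q.mean(0))
a,b=[cv2.imread(f'pics/{f}.png').astype(int) for f in('s6','s7')];print('motion px',(abs(a-b)[200:300,330:420].max(2)>40).sum())
a,b=[cv2.imread(f'pics/{f}.png').astype(int) for f in('scene0','s7')]
for n,(u,v) in dict(cup2=(203,190),cup1=(463,300),glass=(231,270),big=(252,190)).items(): print(n,(abs(a-b)[v-25:v+25,u-22:u+22].max(2)>40).sum())
manip.job_done()
E
```

```text
283 [0.51393814 0.09828218 0.09398748]
126 [0.51568728 0.10186433 0.20979419]
motion px 0
cup2 0
cup1 0
glass 0
big 0
the job is handed in; nothing more can be done
```

The job is done and handed in at about 20 s of the 72 s allowed; no verdict was reported.

- **Hook:** I pushed it anticlockwise with the shut fingers. Resistance peaked at about 11 N, fell away as the hook tipped over the catch, and rose again to about 8 N at the stop, where I let go. The readings come only at the end of each short move, so a brief higher peak between them is possible.
- **Dipper:** I gripped the smaller one (about 149 mm tall against about 199 mm for the other). I slid its bail along the hook arm, lowered it until the arm took the weight, released it and backed away.
- **Last checks:**
  - The final pictures show the dipper hanging upright, with the cup under the grip to within about 4 mm.
  - The hook nose is still in its catch.
  - Two pictures about 0.6 s apart showed no movement.
  - The two cups, the glass and the larger dipper look unchanged from the start.
- **Disagreements:** No checks failed. The two cameras differed by only 2–3 mm in places.

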